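# Free the stuck plug of a field instrument

### The arm

A 6-joint arm with a two-finger parallel gripper is mounted at the origin on the work surface. World frame = base frame: x ahead of the robot, y to its left, z up, the work surface at z = 0. Lengths are in mm, angles in rad, forces in N, time in s.
With the tool pointing down it reaches from about 350 to 975 mm from the base axis. Payload 4.9 kg.
Tool frame: the origin (TCP) lies at the very end of the fingers, on their centre line; the grasp point (between the pads) lies 19 mm behind it; y points along the fingers, z is the direction in which the jaws open and shut, and the axes are right-handed (so a half turn about y gives the same grasp; the last joint's range is limited). The gripper opens to 85 mm and grips with 20 to 120 N. Pads are 22 mm wide; open, the fingers measure 114 mm over their backs; the gripper's body (76 mm by 85 mm) begins 54 mm behind the grasp point. The pads swing forward as they close: fully open they stand 13 mm farther back than shut.
Start: joints at [1.202, 0.053, 1.613, -0, 1.476, -0.119], TCP at [154.497, 605.584, 198.504] pointing down, gripper open.
Joint ranges: [-3.01, 3.01], [-1.01, 2.22], [0.06, 2.58], [-1.02, 4.17], [0.09, 2.62], [-3.14, 3.14]. Speed limits (rad/s): [2.57, 2.57, 3.14, 3.14, 3.14, 3.14].

### API

Orientations are given as a rotation vector (axis times angle).
In Python, from bench import move_to, move_linear, set_joints, release, grasp, pause, inverse_kinematics, state, read_camera, PlanningError, finish_job, find_in, spot_point gives the robot as it stands. Calls block until the motion is done:
- move_to(position, orientation): joint-space move of the TCP to a pose.
- move_linear(position, rotation=None, feed=150): straight line of the TCP; rotation=None keeps the orientation; feed is the mean speed in mm/s.
- set_joints(angles): joint-space move.
- release() and grasp(): open the fingers fully, or close them until they stop; the grip force is fixed at half the most.
- pause(seconds).
- inverse_kinematics(position, orientation): joint angles nearest the present ones, or None.
- state(): the state.
- read_camera(name): name is "side" or "top" or "wrist"; returns a dict with "image" (400x640x3 uint8, blue, green, red), "camera_matrix" (3x3 intrinsics, pixels), "dist_coeffs" ([k1, k2, p1, p2, k3] as OpenCV has them; the pictures are not rectified), "position" and "rotation" of the camera in the world. Camera axes: x right, y up, looking along -z (the intrinsics and any distortion apply to the point x, -y, -z); pixel columns grow to the right and rows downward; lengths in mm; the calibration is good to about 2 mm. A picture is of the moment at which its call begins. There is no depth.
A pose or a line that the arm cannot do raises PlanningError and nothing moves.
- finish_job(): hands the job in, once; it reports no verdict.
Trained networks look in a picture, given as the dict that the camera call returned (one of the last four; its "shot" number tells which), for a name from the list of things; names that differ only in an ending like _2 or _b are one class to them, and where a whole thing is asked for, a point or a joint stands for the part that bears it (a point fixed in the world has none). Each returns a list of dicts, best first, with "p" (0 to 1); they miss things now and then, are a little off and sometimes report something else, mostly with a low value. They report only what shows in the picture. A call takes as long as a camera call. They do not tell look-alikes from the thing itself.
- find_in(picture, name): "at" ([x, y, z] in mm, in world coordinates, good to about 4 mm: the middle of the surface that is visible of it).
- spot_point(picture, name): "at" ([x, y, z] in mm, in world coordinates, good to about 4 mm: a listed point, or the origin of a listed thing).
The state is a dict: "time_s": time; "joint_pos": joint angles; "joint_velocities": joint speeds; "joint_efforts": joint torques, N m; "tcp_pos": TCP position; "ee_rot": TCP orientation; "wrist_force": force on the tool from outside, world axes, zero at the start; "torque": the same for the moment, N m; "finger_gap": opening from 0.0 (shut) to 1.0 (fully open).
Only numpy, scipy, OpenCV 4.12 (cv2) and the standard library are available. Lean on these libraries where they do the work, as an engineer would, in place of code of your own. Each camera call takes 0.05 s, during which the arm holds its last target.

### The job

The plug with the black grip bar is stuck in the panel of the yellow field instrument. Push the star wheel round anticlockwise, spoke by spoke, to its stop so that its keeper plate swings off the plug, then work the plug loose by twisting it to and fro while pulling gently, so that the sprung socket insert is not lifted out of the panel. Stand the plug upright in the empty bay of the steel tray without dropping it, leave the wheel open, let go, and leave the other things where they are.

Things in the scene. Friction and masses are not known exactly. Their poses are not given: they have to be found in the camera images.
- instrument: yellow case with a flat metal panel on top, 260 mm (its x) by 360 mm (its y), panel 120 mm above the table; fixed. Origin: centre of the underside. In its frame (x, y): plug socket (0, -55) mm, star wheel axis (0, +55) mm. Two thin rails along y at x = -118 and +118 mm, y = -144 to -26 mm, reach 34 mm above the panel
- posts (a point): middle of a block of ten fixed black binding posts on the panel (at panel height, axes of the instrument), each 13 mm in diameter and 22 mm high, in two rows along x, 13.5 mm either side of this point in y, 40 mm apart, from x = -80 to +80 mm
- grab_bar (a point): middle of a fixed steel grab bar, 8 mm in diameter, that runs along the instrument's x straight over the star wheel's axis, from -115 to +115 mm, 48 mm above the panel (its ends bend down to the panel). A vertical tool can sweep the spokes on only one side of it at a time
- wheel_hub (a point): the star wheel's vertical axis at panel height, axes of the instrument. Hub 30 mm in diameter, top 36 mm above the panel. Five straight round spokes 10 mm thick, 72 degrees apart, centre line 29 mm above the panel, end in 15 mm balls centred 52 mm from the axis. Fingertips may go down to 16 mm above the panel between the spokes: the keeper plate is below
- star_wheel (a joint): star wheel angle in rad, growing anticlockwise seen from above, from 0 to a hard stop at 3.0; starts between 0 and 0.8. A spoke points along the instrument's +x at 0. Its keeper plate, a sector of 100 mm radius 8 to 12 mm above the panel, lies over the plug's flange below about 2.5. It takes about 0.15 N m (3 to 4 N at a spoke) and stays where it is left
- socket (a point): centre of the socket's mouth at panel height, on the plug's axis, axes of the instrument. Four sprung jaws inside grip the plug by dry friction until it has risen about 18 mm. A straight pull takes 30 to 42 N at any speed; while the plug is being twisted (about 0.45 N m) far less: a steady rise of up to 5 mm per radian of twist, either way, takes under 20 N
- plug: the stuck plug, 0.16 kg, upright, 63 mm high, turns freely either way; origin at the centre of its bottom end. Barrel 25 mm in diameter up to 23 mm; flange 36 mm in diameter from 23 to 28 mm; neck 16 mm in diameter; black grip bar from 37 to 63 mm, 42 mm long along the plug's x, 13 mm thick along its y. While it is home the panel is 22.5 mm above the origin
- socket_insert (a joint): lift in m of the sprung socket insert (dark 66 mm square plate round the plug) out of the panel: 0 seated, 0.006 at most. It begins to lift at an upward pull of about 23 N and is 2.5 mm up at about 27 N; 3 mm is too much. It springs back when let go
- tray: open steel tray, fixed, 130 mm (its x) by 200 mm (its y), walls 35 mm high and 4 mm thick, with a divider along its x at the middle making two bays of about 122 x 94 mm; floor about 5 mm thick; origin at the centre of its underside. It stands to the left or the right of the instrument
- empty_bay (a point): centre of the inner floor of the empty bay (the tray's -y bay), with the axes of the tray. The plug goes here, standing
- toolbox: open blue toolbox with tools in it, fixed, 160 x 220 mm, 85 mm high, on the side of the instrument where the tray is not; not used
- adapter_a: bystander: stepped steel/brass cable adapter, 28 mm diameter, 34 mm high, standing in the tray's other bay; leave alone
- adapter_b: bystander: stepped adapter, 34 mm diameter, 28 mm high, standing in the tray's other bay; leave alone
- adapter_c: bystander: stepped adapter, 32 mm diameter, 30 mm high, standing on the panel about 85 mm from the plug, on the far (+x) side; leave alone
- fuse_jar: bystander: small clear jar, 34 mm diameter, 45 mm high, standing on the panel about 85 mm from the plug, on the near (-x) side; leave alone
- spray_can: bystander: can, 56 mm diameter, 150 mm high, standing on the table; origin at its underside; leave alone
- handset: bystander: black handset 55 x 110 x 34 mm lying on the table; leave alone
- screwdriver: bystander: screwdriver 200 mm long, 26 mm thick, lying on the table; leave alone
- tape_roll: bystander: grey roll of tape, 90 mm diameter, 20 mm high, lying on the table; leave alone
Mind the look-alikes: they are no part of the job. Leave any green or purple look-alike of the plug alone.

How it is judged (in metres and radians):
On the way, in this order (a step that is already met when the one before it is completed fails the run):
1. the star wheel is turned open (past 2.7 rad) while the plug is still home (value of joint star_wheel above 2.7 rad and z of plug in the frame of socket below -0.015 m), for 0.1 s.
2. the plug is free of the socket (z of plug in the frame of socket above 0.005 m), for 0.1 s.
At the end, for the whole second after the job is handed in: the plug stands upright (within 0.15 rad) and still on the floor of the tray's empty bay, released; the star wheel is still open (past 2.7 rad); the socket insert is seated (under 1 mm) (x of plug in the frame of empty_bay between -0.05 and 0.05 m and y of plug in the frame of empty_bay between -0.038 and 0.038 m and z of plug in the frame of empty_bay below 0.008 m and angle between plug's own z axis and vertical below 0.15 rad and linear speed of plug below 0.02 m/s and value of joint star_wheel above 2.7 rad and value of joint socket_insert below 0.001 m and contact force between the fingers and plug below 0.1 N); the robot touches nothing.
It fails at once if the socket insert is pulled more than 3 mm out of the panel (value of joint socket_insert above 0.003 m).
It fails at once if the plug is dropped (falls faster than 0.7 m/s while not held) (linear speed of plug above 0.7 m/s and contact force between the fingers and plug below 0.1 N).
It fails at once if a bystander is moved by more than 30 mm (distance of any of adapter_a, adapter_b, adapter_c, fuse_jar, spray_can, handset, screwdriver, tape_roll from where it was at the start of the episode above 0.03 m).
It also fails if it takes over 72 s, if anything falls off the work surface, if the arm or the gripper's body presses on something with over 40 N, if the wrist force passes 120 N, or if a joint passes its speed limit or range.

## Working session

There is one attempt and no reset: what is moved stays moved. The work goes in short steps, each a Python script; the robot and the scene stay as the last script left them, time stands still between calls to the robot, and variables do not carry over. Pictures are saved under pics/ and viewed, and the job is handed in when it is done.

```bash
ls; mkdir -p pics
python3 - <<'E'
from bench import *
import cv2
for n in ("top","side","wrist"):
    p=read_camera(n); cv2.imwrite(f"pics/a_{n}.png",p["image"])
    print(n,p["position"],p["rotation"],p["camera_matrix"],p["dist_coeffs"])
    for nm in ["instrument","posts","wheel_hub","socket","plug","tray","empty_bay","grab_bar","adapter_c","fuse_jar"]:
        r=spot_point(p,nm)
        print(nm,[( [round(v) for v in d["at"]],round(d["p"],2)) for d in r[:4]])
print(state())
E
```

```text
pics
top [ 233.90967023   -9.56061571 1339.01848848] [ 0.1690985  -0.16720248 -1.50989701] [[465.50096841   0.         313.03769136]
 [  0.         465.50096841 197.87833183]
 [  0.           0.           1.        ]] [0.04516155 0.         0.         0.         0.        ]
instrument [([613, -2, -1], 0.56)]
posts [([588, -147, 120], 0.63)]
wheel_hub [([620, 52, 122], 0.62)]
socket [([601, -58, 121], 0.58)]
plug [([601, -52, 98], 0.67), ([346, -135, -1], 0.66), ([394, -64, 0], 0.56)]
tray [([487, 386, 1], 0.93), ([472, 338, 4], 0.51)]
empty_bay [([474, 331, 1], 0.97)]
grab_bar [([291, -292, -1], 0.57)]
adapter_c [([680, -76, 118], 0.53), ([526, 410, 6], 0.44), ([479, 438, 5], 0.39)]
fuse_jar [([524, -41, 119], 0.66)]
side [ 215.26330385 -720.57428156  783.75645461] [ 0.86012884 -0.15475229 -0.31511394] [[372.28343963   0.         319.20767485]
 [  0.         372.28343963 199.20557037]
 [  0.           0.           1.        ]] [-0.08688645  0.          0.          0.          0.        ]
instrument [([608, -5, -2], 0.71)]
posts [([589, -153, 119], 0.85)]
wheel_hub [([623, 55, 117], 0
[... 784 characters left out ...]
r []
{'time_s': 1.65, 'joint_pos': array([ 1.20203421e+00,  5.27079821e-02,  1.61293260e+00, -1.55098489e-05,
        1.47601288e+00, -1.19026809e-01]), 'joint_velocities': array([-1.34828892e-03,  1.38321990e-03, -1.02307724e-03, -1.64216489e-05,
        1.54749548e-03, -4.94539520e-04]), 'joint_efforts': array([ 1.55939066e-03, -3.93674326e+01, -3.70451903e+01, -5.45219200e-05,
        6.40148373e-04, -7.51778884e-06]), 'tcp_pos': array([154.47357491, 605.56932732, 198.47912323]), 'ee_rot': array([-1.5619535 ,  0.19604991, -0.19605038]), 'wrist_force': array([ 0.26886346,  0.23993111, -0.22742649]), 'torque': array([-0.02223764,  0.00763029, -0.02484508]), 'finger_gap': 0.9976769185256102}
```

View pics/a_top.png

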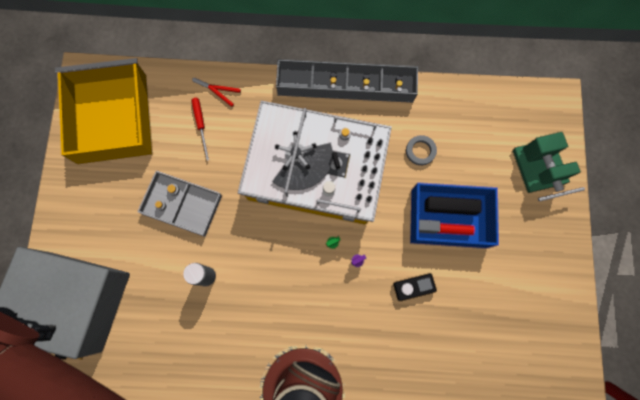

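View pics/a_side.png

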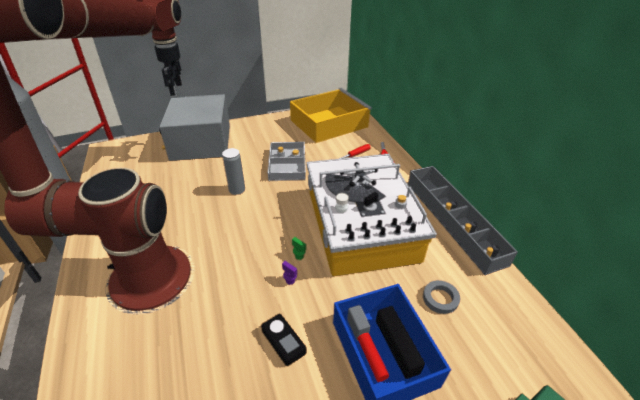

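The top and side views show the instrument at about (612,-3), turned roughly -0.18 rad. The tray is to its left, with the empty bay nearer at about (474,334). The green and purple look-alikes lie on the table. Next I'll take a closer wrist view.

```bash
cat > h.py <<'E'
from bench import *
import numpy as np, cv2
from scipy.spatial.transform import Rotation as Ro
def ori(th):  # tool down, jaws open along angle th
    c,s=np.cos(th),np.sin(th)
    return Ro.from_matrix(np.array([[s,0,c],[-c,0,s],[0,-1,0]])).as_rotvec()
def theta():
    m=Ro.from_rotvec(state()["ee_rot"]).as_matrix(); return np.arctan2(m[1,2],m[0,2])
def proj(p,X):
    R=Ro.from_rotvec(p["rotation"]).as_matrix()
    c=(np.atleast_2d(X)-p["position"])@R; c=c*[1,-1,-1]
    return cv2.projectPoints(c.reshape(-1,1,3),np.zeros(3),np.zeros(3),np.array(p["camera_matrix"]),np.array(p["dist_coeffs"]))[0][:,0]
def ray(p,uv):
    n=cv2.undistortPoints(np.array(uv,float).reshape(-1,1,2),np.array(p["camera_matrix"]),np.array(p["dist_coeffs"]))[:,0]
    R=Ro.from_rotvec(p["rotation"]).as_matrix()
    return np.c_[n[:,0],-n[:,1],-np.ones(len(n))]@R.T
def atz(p,uv,z):
    d=ray(p,uv); o=np.array(p["position"]); return o+d*((z-o[2])/d[:,2])[:,None]
E
python3 - <<'E'
from h import *
print(theta())
s=state(); 
m=Ro.from_rotvec(s["ee_rot"]).as_matrix(); p=read_camera("wrist")
print("cam in tool",m.T@(np.array(p["position"])-s["tcp_pos"]))
for th in np.arange(-3,3.2,.5):
    for pos in ([640,-10,330],[474,334,200]):
        j=inverse_kinematics(pos,ori(th)); print(round(th,2),pos,None if j is None else np.round(j,2))
E
```

```text
1.3210624823551
cam in tool [ -68.57153687 -175.46273477    0.5649275 ]
-3.0 [640, -10, 330] [-0.13  0.04  1.41  0.    1.69  2.87]
-3.0 [474, 334, 200] [ 0.49 -0.05  1.72  0.    1.48 -2.8 ]
-2.5 [640, -10, 330] [-0.13  0.04  1.41 -0.    1.69  2.37]
-2.5 [474, 334, 200] [ 0.49 -0.05  1.72 -0.    1.48  2.99]
-2.0 [640, -10, 330] [-0.13  0.04  1.41 -0.    1.69  1.87]
-2.0 [474, 334, 200] [ 0.49 -0.05  1.72 -0.    1.48  2.49]
-1.5 [640, -10, 330] [-0.13  0.04  1.41 -0.    1.69  1.37]
-1.5 [474, 334, 200] [ 0.49 -0.05  1.72 -0.    1.48  1.99]
-1.0 [640, -10, 330] [-0.13  0.04  1.41 -0.    1.69  0.87]
-1.0 [474, 334, 200] [ 0.49 -0.05  1.72  0.    1.48  1.49]
-0.5 [640, -10, 330] [-0.13  0.04  1.41  0.    1.69  0.37]
-0.5 [474, 334, 200] [ 0.49 -0.05  1.72  0.    1.48  0.99]
0.0 [640, -10, 330] [-0.13  0.04  1.41  0.    1.69 -0.13]
0.0 [474, 334, 200] [ 0.49 -0.05  1.72  0.    1.48  0.49]
0.5 [640, -10, 330] [-0.13  0.04  1.41  0.    1.69 -0.63]
0.5 [474, 334, 200] [ 0.49 -0.05  1.72  0.    1.48 -0.01]
1.0 [640, -10, 330] [-0.13  0.04  1.41 -0.    1.69 -1.13]
1.0 [474, 334, 200] [ 0.49 -0.05  1.72 -0.    1.48 -0.51]
1.5 [640, -10, 330] [-0.13  0.04  1.41 -0.    1.69 -1.63]
1.5 [474, 334, 200] [ 0.49 -0.05  1.72 -0.    1.48 -1.01]
2.0 [640, -10, 330] [-0.13  0.04  1.41 -0.    1.69 -2.13]
2.0 [474, 334, 200] [ 0.49 -0.05  1.72 -0.    1.48 -1.51]
2.5 [640, -10, 330] [-0.13  0.04  1.41 -0.    1.69 -2.63]
2.5 [474, 334, 200] [ 0.49 -0.05  1.72 -0.    1.48 -2.01]
3.0 [640, -10, 330] [-0.13  0.04  1.41  0.    1.69 -3.13]
3.0 [474, 334, 200] [ 0.49 -0.05  1.72  0.    1.48 -2.51]
```

Run:
```python
from h import *
names=["posts","wheel_hub","socket","plug","grab_bar","instrument","adapter_c","fuse_jar","tray","empty_bay","adapter_a"]
def shot(tag):
    p=read_camera("wrist"); cv2.imwrite(f"pics/{tag}.png",p["image"])
    np.save(f"pics/{tag}.npy",p,allow_pickle=True)
    print(tag,state()["time_s"])
    return p
def q(p,names):
    for nm in names:
        r=spot_point(p,nm)
        print(nm,[( [round(v,1) for v in d["at"]],round(d["p"],2)) for d in r[:3]])
move_to([545,330,280],ori(1.35)); p=shot("tray1"); q(p,["tray","empty_bay","adapter_a"])
move_to([690,20,290],ori(1.35)); p=shot("ins1"); q(p,names[:8])
move_to([650,-90,290],ori(1.35)); p=shot("ins2"); q(p,names[:8])
```

```text
tray1 3.5167
tray [([485.4, 390.4, -3.5], 0.7)]
empty_bay [([473.5, 335.8, 6.3], 0.75), ([487.2, 388.6, -0.6], 0.37)]
adapter_a [([480.9, 438.7, 5.3], 0.92), ([525.1, 414.3, 5.6], 0.81), ([683.2, -78.1, 121.8], 0.73)]
ins1 5.0083
posts [([588.4, -144.6, 122.6], 0.57)]
wheel_hub [([620.1, 52.9, 119.3], 0.62)]
socket [([601.7, -54.8, 117.1], 0.77)]
plug [([599.6, -54.3, 98.7], 0.76)]
grab_bar [([620.8, 55.4, 167.6], 0.66)]
instrument [([609.7, 2.2, -5.2], 0.96)]
adapter_c [([682.0, -77.5, 120.6], 0.73)]
fuse_jar []
ins2 6.0
posts [([591.6, -147.0, 122.9], 0.9), ([608.5, 0.1, -4.6], 0.49)]
wheel_hub [([619.4, 55.2, 119.7], 0.98)]
socket [([600.6, -54.4, 120.7], 0.85)]
plug [([602.2, -55.5, 97.4], 0.71), ([623.3, 56.6, 118.9], 0.4)]
grab_bar [([621.8, 56.9, 169.8], 0.71)]
instrument [([611.5, 3.3, -5.8], 0.96), ([601.4, -56.4, 117.5], 0.32), ([622.6, 53.4, 117.6], 0.28)]
adapter_c [([678.9, -77.1, 122.8], 0.9)]
fuse_jar [([528.0, -38.6, 118.6], 0.82)]
```

View pics/ins1.png

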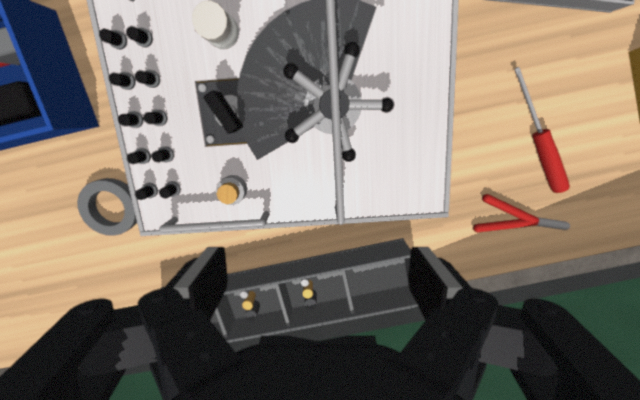

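View pics/ins2.png

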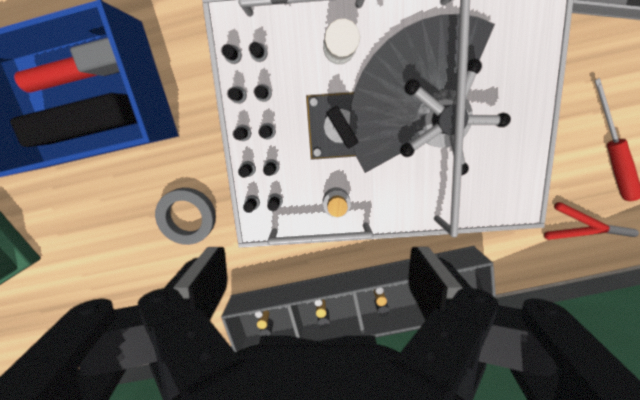

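View pics/tray1.png

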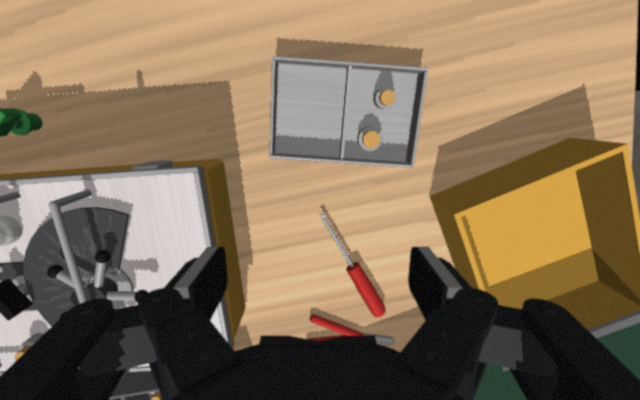

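The wrist views show the five spoke balls and the hub clearly: in ins1 the hub is at (333,104) and the balls at (352,48), (290,70), (291,135), (348,155) and (387,104). The plate covers the plug flange. I'll fit the instrument pose by refining these points.

Run:
```python
from h import *
for t in("ins1","ins2"):
    im=cv2.imread(f"pics/{t}.png")
    x0=190 if t=="ins1" else 290
    c=im[0:245,x0:x0+280]
    cv2.imwrite(f"pics/{t}c.png",cv2.resize(c,None,fx=2.4,fy=2.4,interpolation=cv2.INTER_CUBIC))
    p=np.load(f"pics/{t}.npy",allow_pickle=True).item()
    B=dict(ins1=[(352,48),(290,70),(291,135),(348,155),(387,104)],ins2=[(474,66),(411,87),(407,150),(464,168),(503,120)])[t]
    X=atz(p,B,149); h=X.mean(0); print(t,h.round(1)); d=X-h
    print(np.hypot(d[:,0],d[:,1]).round(1),np.arctan2(d[:,1],d[:,0]).round(3))
```

```text
ins1 [617.5  54.5 149. ]
[53.3 52.5 52.5 53.1 52.9] [ 2.603 -2.421 -1.17   0.079  1.347]
ins2 [618.3  55.7 149. ]
[52.6 53.3 52.9 52.8 52.2] [ 2.612 -2.402 -1.17   0.137  1.342]
```

View pics/ins1c.png

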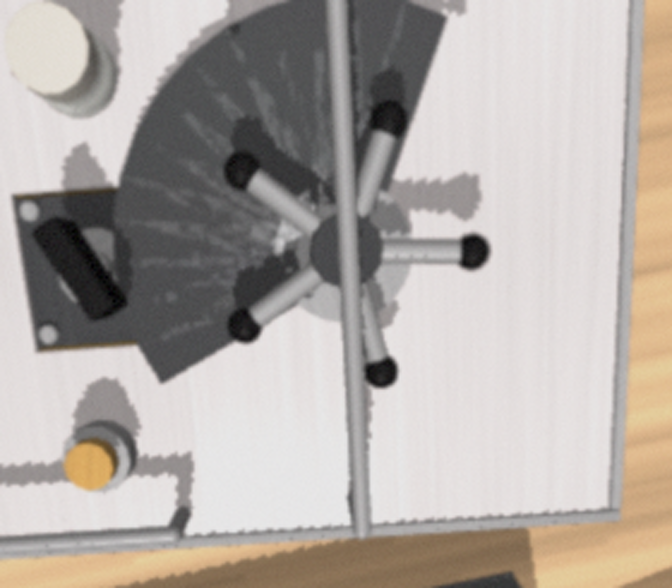

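View pics/ins2c.png

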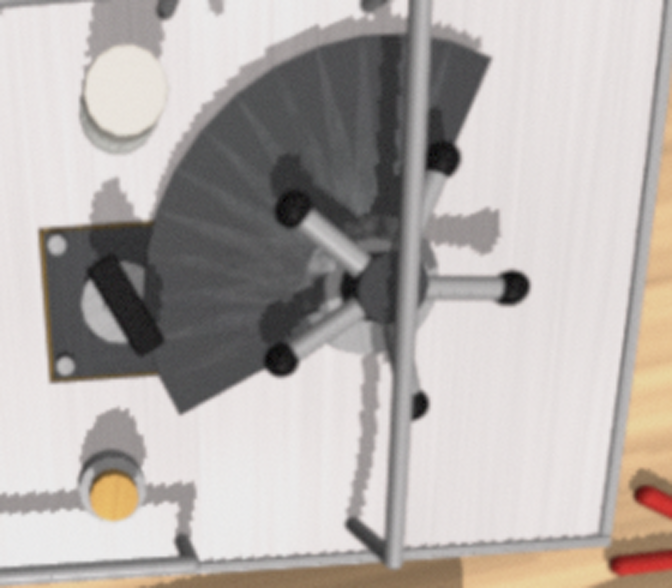

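Run:
```python
from h import *
P={t:np.load(f"pics/{t}.npy",allow_pickle=True).item() for t in("ins1","ins2","tray1")}
def ln(t,a,b,z):
    X=atz(P[t],[a,b],z); d=X[1]-X[0]; print(t,X.round(1).tolist(),"ang",np.arctan2(d[1],d[0]).round(3),np.hypot(*d[:2]).round(1))
# panel far edge
ln("ins1",(141,235),(447,215),120); ln("ins2",(240,243),(544,224),120)
ln("ins1",(333,3),(340,221),168)   # grab bar
ln("ins2",(465,5),(455,233),168)
ln("ins1",(190+8/2.4+0,0),(447,215),120)
# left panel edge
ln("ins1",(93,5),(140,232),120); ln("ins2",(208,5),(240,240),120)
# plug bar top
f=lambda x0,a:(x0+a[0]/2.4,a[1]/2.4)
ln("ins1",f(190,(50,230)),f(190,(112,308)),160.5)
ln("ins2",f(290,(102,263)),f(290,(150,347)),160.5)
# tray inside: corners top rim z=35
ln("tray1",(274,58),(271,158),35); ln("tray1",(347,66),(342,161),35); ln("tray1",(425,68),(412,166),35);ln("tray1",(274,58),(425,68),35);ln("tray1",(271,158),(412,166),35)
```

```text
ins1 [[715.4, -203.6, 120.0], [770.4, 162.5, 120.0]] ang 1.422 370.2
ins2 [[711.3, -200.7, 120.0], [768.8, 165.0, 120.0]] ang 1.415 370.1
ins1 [[536.2, 69.9, 168.0], [732.4, 36.4, 168.0]] ang -0.169 199.1
ins2 [[522.3, 69.8, 168.0], [732.1, 38.9, 168.0]] ang -0.146 212.1
ins1 [[488.8, -60.4, 120.0], [770.4, 162.5, 120.0]] ang 0.669 359.2
ins1 [[469.6, -161.4, 120.0], [711.5, -203.4, 120.0]] ang -0.172 245.5
ins2 [[456.2, -158.9, 120.0], [707.5, -199.5, 120.0]] ang -0.16 254.6
ins1 [[585.4, -58.2, 160.5], [619.8, -42.8, 160.5]] ang 0.422 37.7
ins2 [[583.0, -60.1, 160.5], [619.8, -47.8, 160.5]] ang 0.324 38.8
tray1 [[399.4, 307.4, 35.0], [521.5, 271.4, 35.0]] ang -0.287 127.3
tray1 [[428.7, 395.9, 35.0], [546.7, 365.7, 35.0]] ang -0.25 121.7
tray1 [[452.4, 492.9, 35.0], [574.4, 459.0, 35.0]] ang -0.271 126.7
tray1 [[399.4, 307.4, 35.0], [452.4, 492.9, 35.0]] ang 1.293 192.9
tray1 [[521.5, 271.4, 35.0], [574.4, 459.0, 35.0]] ang 1.296 195.0
```

Run:
```python
import cv2
im=cv2.imread("pics/tray1.png")[30:190,250:450]
cv2.imwrite("pics/tray1c.png",cv2.resize(im,None,fx=3.5,fy=3.5,interpolation=cv2.INTER_CUBIC))
```

```text
(no output)
```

View pics/tray1c.png

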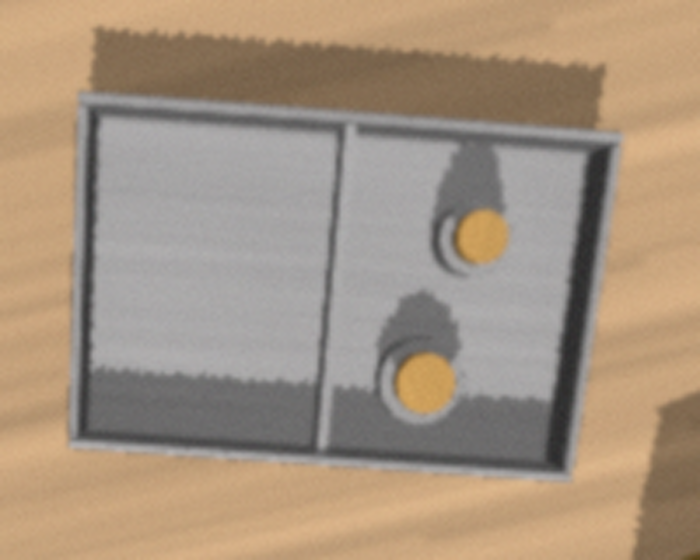

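```bash
cat >> h.py <<'E'
HUB=np.array([619.,55.]); YAW=-0.157
def wp(phi,d,z,r=45):  # phi instr angle of spoke
    a=phi+YAW; u=np.array([np.cos(a),np.sin(a)]); t=np.array([-u[1],u[0]])
    return [*(HUB+r*u-d*t),z], ori(a)
E
cat > stroke.py <<'E'
from h import *
def stroke(p0,p1,zlow=140,step=0.2,hi=215):
    P,o=wp(p0,25,hi); move_to(P,o)
    move_linear(wp(p0,25,zlow)[0],feed=150); print("in",state()["wrist_force"].round(1))
    n=max(1,int(np.ceil((p1-p0)/step)))
    for a in np.linspace(p0,p1,n+1):
        P,o=wp(a,18.5,zlow); move_linear(P,o,feed=100)
        f=state()["wrist_force"]; print(round(a,2),f.round(1))
        if np.hypot(f[0],f[1])>25: print("force stop"); break
    P,o=wp(a,23,zlow); move_linear(P,feed=100)
    P,o=wp(a,23,hi); move_linear(P,feed=200)
    print("t",state()["time_s"])
E
python3 - <<'E'
from stroke import *
grasp(); s=state(); print(s["finger_gap"],s["time_s"])
k=2*np.pi/5
stroke(0.245+k,0.245+k+1.0)
p=read_camera("wrist");cv2.imwrite("pics/s1.png",p["image"])
E
```

```text
-0.0003456536551150184 7.1667
in [0.3 0.6 1.2]
1.5 [ 0.2 -0.3  0.7]
1.7 [-0.3 -0.2 -0.7]
1.9 [-0.2  0.2 -0.2]
2.1 [-0.4  0.1  0.8]
2.3 [ 0.  -0.1  0. ]
2.5 [-0.5 -0.3  1.2]
t 11.4
```

View pics/s1.png

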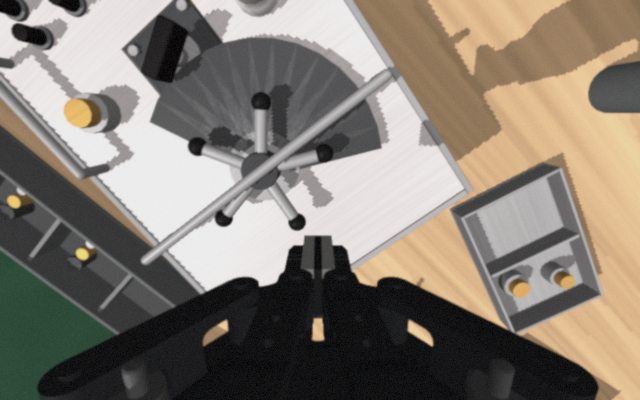

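```bash
cat >> h.py <<'E'
def wheel(p,B):
    X=atz(p,B,149)
    a=np.arctan2(*(X[:,:2]-HUB).T[::-1])-YAW
    k=2*np.pi/5
    z=np.angle(np.exp(1j*a*5).mean())/5
    print("balls r",np.hypot(*(X[:,:2]-HUB).T).round(1),"wheel angle mod 1.257:",round(z%k,3),"instr angles",(a%(2*np.pi)).round(2)); return z%k
E
python3 - <<'E'
from h import *
p=read_camera("wrist")
wheel(p,[(261,101),(324,153),(297,222),(223,218),(196,146)])
print(theta()-YAW)
E
```

```text
balls r [54.5 54.  51.  49.4 52.2] wheel angle mod 1.257: 0.248 instr angles [3.99 2.79 1.55 0.24 5.23]
2.5014227812909517
```

Run:
```python
from h import *
p=read_camera("wrist"); s=state(); print(s["tcp_pos"],s["wrist_force"])
print(proj(p,[s["tcp_pos"],s["tcp_pos"]+[0,0,10]]))
k=2*np.pi/5
p0=.245+k
P,o=wp(p0,25,215); move_to(P,o); move_linear(wp(p0,25,140)[0],feed=150)
print(state()["tcp_pos"],wp(p0,25,140)[0])
p=read_camera("wrist");cv2.imwrite("pics/s2.png",p["image"])
p=read_camera("side");cv2.imwrite("pics/s2s.png",cv2.resize(p["image"][120:280,270:470],None,fx=3.5,fy=3.5,interpolation=cv2.INTER_CUBIC))
```

```text
[602.70890476 103.17086635 212.2708101 ] [-0.29279705  0.23327911 -0.8720453 ]
[[316.05822442 228.10448971]
 [316.03550803 234.29761954]]
[653.83776602  93.27327238 140.71393937] [np.float64(653.4540018811181), np.float64(93.24816014367113), 140]
```

View pics/s2.png

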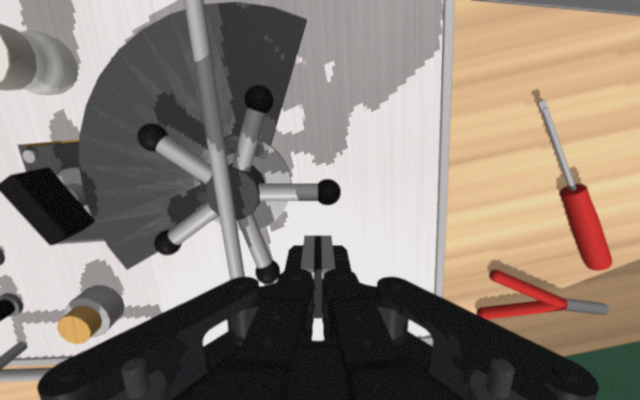

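View pics/s2s.png

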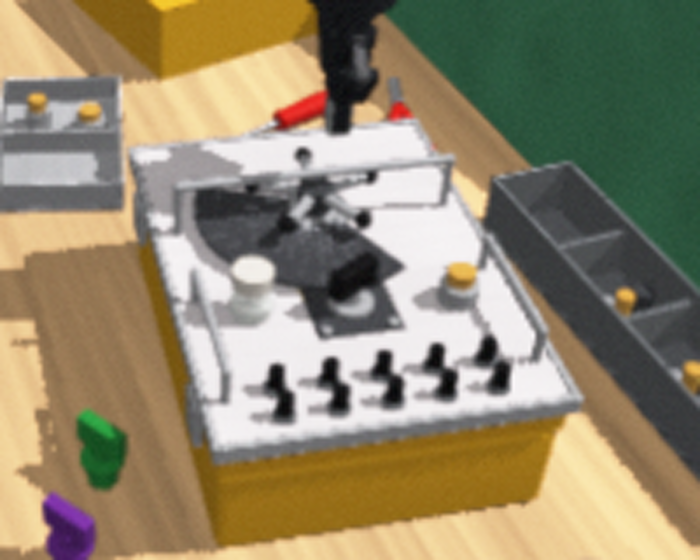

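Run:
```python
from h import *
p=read_camera("side"); s=state(); t=s["tcp_pos"]
print((proj(p,[t,t+[0,0,10],t+[0,0,20]])-[270,120])*3.5)
move_linear(wp(.245+2*np.pi/5+.1,18.5,140)[0],feed=60); print(state()["wrist_force"],state()["tcp_pos"])
p=read_camera("side");cv2.imwrite("pics/s3s.png",cv2.resize(p["image"][120:220,320:420],None,fx=6,fy=6,interpolation=cv2.INTER_CUBIC))
p=read_camera("wrist");cv2.imwrite("pics/s3.png",p["image"])
```

```text
[[333.36537795 162.70132985]
 [334.36922588 153.06810007]
 [335.38294871 143.32592015]]
[ 0.46897664 -0.35679617  0.15078525] [642.71365814  97.58583732 140.34726183]
```

View pics/s3.png

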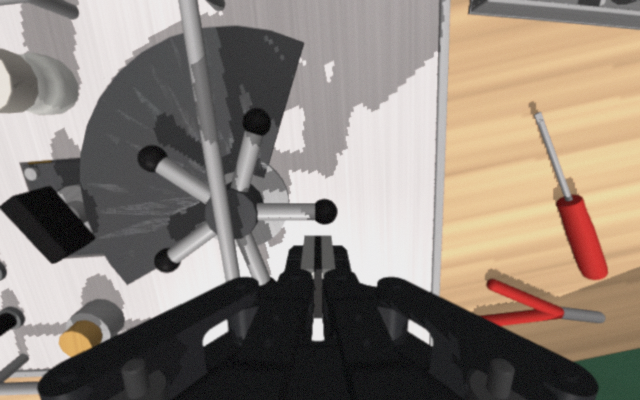

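View pics/s3s.png

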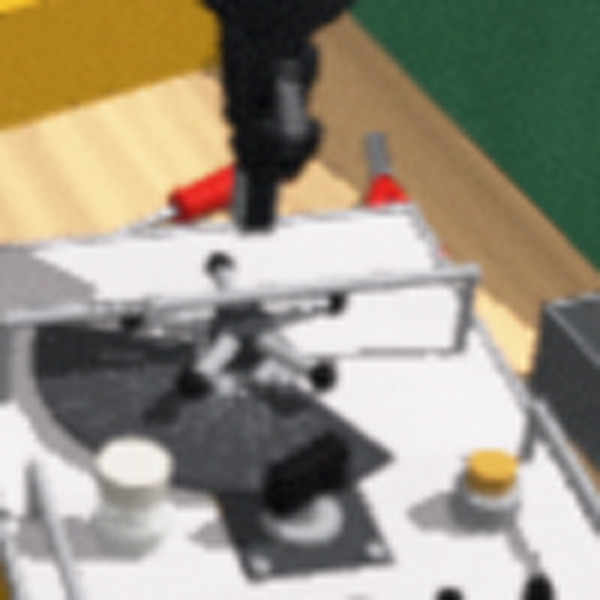

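Run:
```python
from h import *
p=read_camera("side"); w=read_camera("wrist"); s=state(); t=s["tcp_pos"]
c=lambda x:((x-[320,120])*6).round(0).tolist()
print("hubtop",c(proj(p,[*HUB,156])),"ball",c(proj(p,wp(.245+2*np.pi/5,0,149,52)[0])))
m=Ro.from_rotvec(s["ee_rot"]).as_matrix()
for dz in (0,10,20,30):
  for dx in(-11,0,11):
    X=t+m@np.array([dx,-dz,0]); print(dz,dx,"side",c(proj(p,X)),"wrist",proj(w,X).round(0).tolist())
```

```text
hubtop [[240.0, 313.0]] ball [[219.0, 263.0]]
0 -11 side [[225.0, 283.0]] wrist [[316.0, 212.0]]
0 0 side [[247.0, 282.0]] wrist [[316.0, 230.0]]
0 11 side [[268.0, 281.0]] wrist [[316.0, 246.0]]
10 -11 side [[227.0, 267.0]] wrist [[316.0, 218.0]]
10 0 side [[248.0, 266.0]] wrist [[316.0, 236.0]]
10 11 side [[270.0, 264.0]] wrist [[316.0, 253.0]]
20 -11 side [[228.0, 250.0]] wrist [[316.0, 224.0]]
20 0 side [[250.0, 249.0]] wrist [[316.0, 243.0]]
20 11 side [[272.0, 248.0]] wrist [[316.0, 261.0]]
30 -11 side [[230.0, 233.0]] wrist [[316.0, 231.0]]
30 0 side [[252.0, 232.0]] wrist [[316.0, 251.0]]
30 11 side [[274.0, 231.0]] wrist [[316.0, 270.0]]
```

Run:
```python
from h import *
p0=.245+2*np.pi/5
move_linear(*wp(p0,25,140),feed=100)
for z in (128,118,112,108):
    move_linear(wp(p0,25,z)[0],feed=60); s=state(); print(z,s["tcp_pos"].round(1),s["wrist_force"].round(1))
    if abs(s["wrist_force"][2])>6: break
p=read_camera("side");cv2.imwrite("pics/s4s.png",cv2.resize(p["image"][120:220,320:420],None,fx=6,fy=6,interpolation=cv2.INTER_CUBIC))
p=read_camera("wrist");cv2.imwrite("pics/s4.png",p["image"])
```

```text
128 [652.6  93.3 126.7] [ 0.7 -0.3  0.2]
118 [652.9  93.2 117.1] [0.6 0.6 0. ]
112 [653.1  93.3 111.3] [0.1 0.  0.7]
108 [653.2  93.2 107.6] [ 0.1 -0.  -0. ]
```

View pics/s4.png

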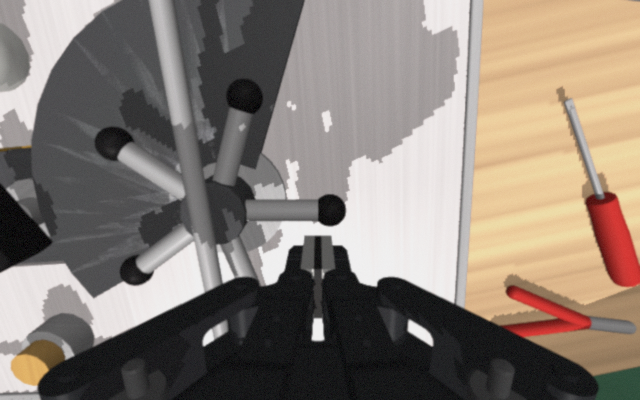

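View pics/s4s.png

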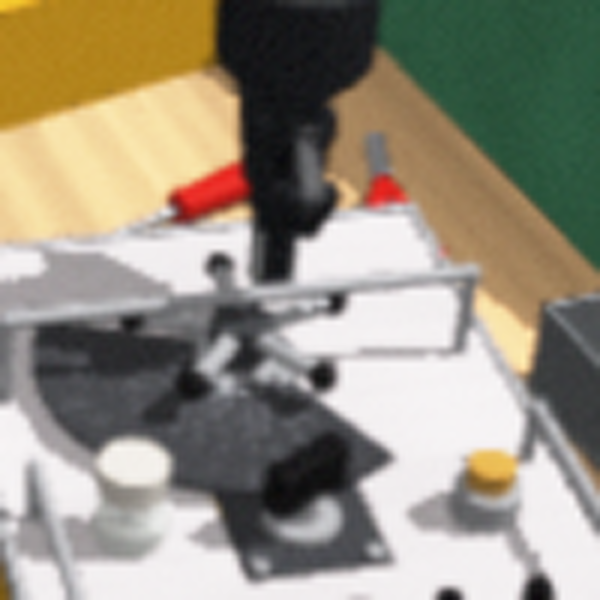

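Both views show the shut fingertips ending about 32 mm behind the reported TCP, which is why my first sweep passed over the spokes. With the TCP at z=108 the tips are at about z=140, so I'll push at that height.

Run:
```python
from stroke import *
k=2*np.pi/5
stroke(0.245+k,0.245+k+1.0,zlow=108,hi=185)
p=read_camera("wrist");cv2.imwrite("pics/s5.png",p["image"])
```

```text
in [-0.1 -0.6  1. ]
1.5 [1.  0.8 0.9]
1.7 [0.1 0.4 0.2]
1.9 [-0.7 -0.3  1.1]
2.1 [0.8 0.6 0.7]
2.3 [-0.6  0.5  0. ]
2.5 [-0.2 -0.3 -0. ]
t 19.2
```

View pics/s5.png

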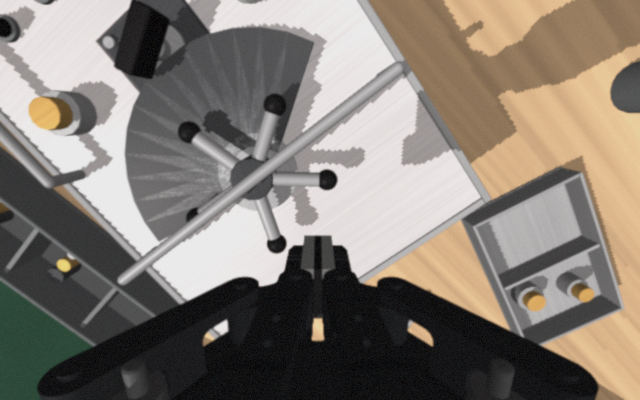

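Run:
```python
from stroke import *
p=read_camera("wrist"); z=wheel(p,[(327,180),(274,104),(188,132),(276,244)])
k=2*np.pi/5
# z in (0,1.257): next spoke to push lies at z itself
print(z)
stroke(z,z+1.25,zlow=108,hi=185)
p=read_camera("wrist");cv2.imwrite("pics/s6.png",p["image"])
```

```text
balls r [53.2 54.5 52.5 50.4] wheel angle mod 1.257: 1.228 instr angles [2.51 3.73 4.95 1.25]
1.2275686493274718
in [-0.3  0.4 -0.4]
1.23 [-0.  -0.2 -0.6]
1.41 [-0.1 -1.2 -0.5]
1.58 [1.2 1.2 1.2]
1.76 [-0.4 -0.1  0.5]
1.94 [1.  0.4 0.3]
2.12 [0.5 0.6 0.2]
2.3 [-0.2  1.4 -0.5]
2.48 [-0.3 -0.5  0.3]
t 24.4083
```

View pics/s6.png

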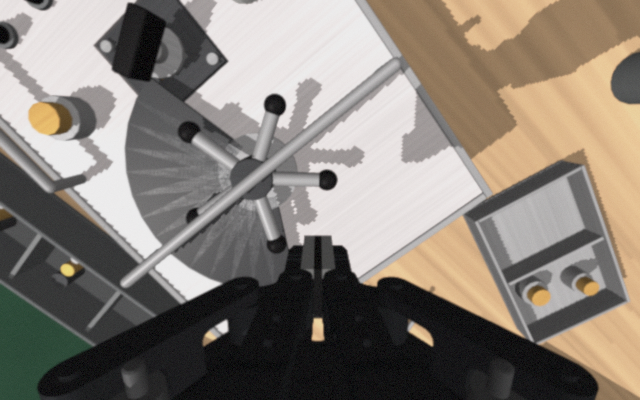

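Run:
```python
from stroke import *
p=read_camera("wrist"); z=wheel(p,[(327,180),(274,104),(188,132),(276,244)])
P,o=wp(z,25,185); move_to(P,o); move_linear(wp(z,25,108)[0],feed=150)
for a in [z+.15,z+.3,z+.42,z+.46,z+.50,z+.53,z+.56,z+.59,z+.62]:
    P,o=wp(a,18.5,108); move_linear(P,o,feed=60); f=state()["wrist_force"]; print(round(a-z,2),f.round(1))
    if np.hypot(f[0],f[1])>7: break
move_linear(wp(a,24,108)[0],feed=100); move_linear(wp(a,24,200)[0],feed=200)
release()
move_to([650,-70,270],ori(1.35))
p=read_camera("wrist");cv2.imwrite("pics/s7.png",p["image"]); np.save("pics/s7.npy",p,allow_pickle=True)
for n in("plug","socket","wheel_hub"):
    print(n,[([round(v,1) for v in d["at"]],round(d["p"],2)) for d in spot_point(p,n)[:3]])
print(state()["time_s"])
cv2.imwrite("pics/s7c.png",cv2.resize(p["image"][0:200,230:530],None,fx=2.6,fy=2.6,interpolation=cv2.INTER_CUBIC))
```

```text
balls r [53.2 54.5 52.5 50.3] wheel angle mod 1.257: 1.204 instr angles [2.49 3.71 4.93 1.23]
0.15 [ 0.9  1.2 -0.6]
0.3 [ 1.9 -0.2  1. ]
0.42 [ 1.4 -0.2  1. ]
0.46 [1.6 0.4 1.9]
0.5 [2.7 1.2 0.9]
0.53 [2.4 0.2 1.9]
0.56 [2.3 0.9 2. ]
0.59 [ 6.6  0.1 -0.5]
0.62 [11.5 -0.3 -2.4]
plug [([601.5, -54.2, 99.0], 0.91), ([525.8, -41.4, 122.8], 0.24)]
socket [([689.3, -312.4, -3.3], 0.56)]
wheel_hub []
31.3583
```

View pics/s7.png

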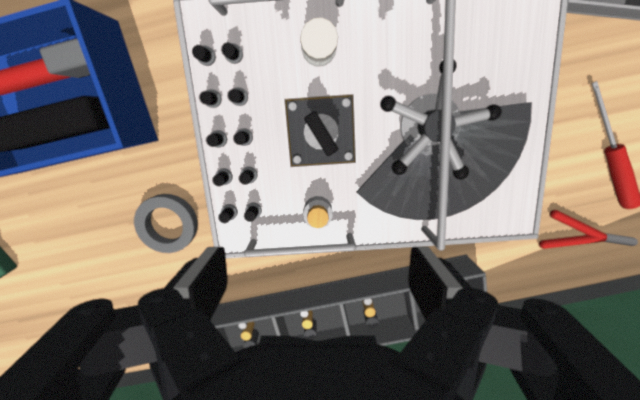

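View pics/s7c.png

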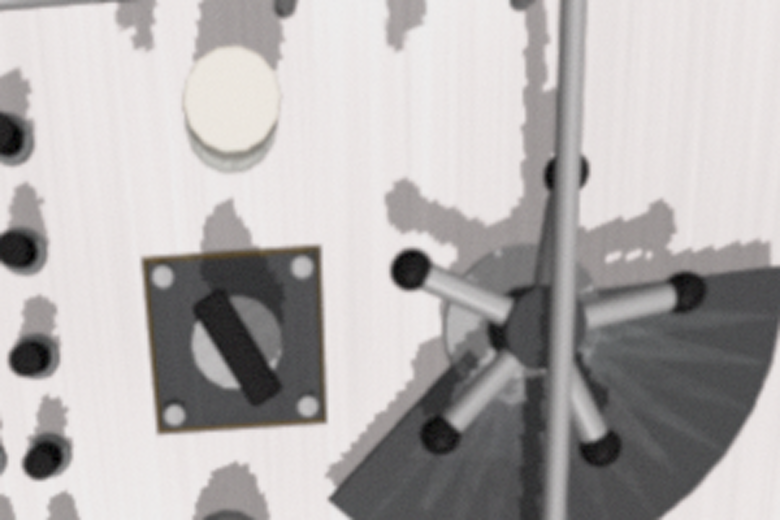

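The picture shows the plate swung clear of the plug, and the force rise shows the wheel is on its stop. The insert square and the grip bar are now in full view at about (321,131) px, so I can measure the plug precisely.

Run:
```python
from h import *
P={t:np.load(f"pics/{t}.npy",allow_pickle=True).item() for t in("ins1","ins2","s7")}
f=lambda a:[(230+x/2.6,y/2.6) for x,y in a]
X=atz(P["s7"],f([(143,258),(320,247),(326,421),(157,433)]),120); print("insert",X.round(1).tolist(),X.mean(0).round(1))
d=X[1]-X[0];print("edge y",np.arctan2(d[1],d[0])-np.pi/2); d=X[3]-X[0];print("edge x",np.arctan2(d[1],d[0]))
def bar(t,px):
    X=atz(P[t],px,160.5); c=X.mean(0); e=(X[2]+X[3]-X[0]-X[1])/2
    print(t,"bar c",c.round(1),"ang",np.arctan2(e[1],e[0]).round(3),np.hypot(*e[:2]).round(1))
bar("s7",f([(195,304),(222,290),(282,385),(257,406)]))
g=lambda x0,a:[(x0+x/2.4,y/2.4) for x,y in a]
bar("ins1",g(190,[(35,235),(62,217),(127,300),(101,320)]))
bar("ins2",g(290,[(87,265),(115,253),(163,342),(139,356)]))
wheel(P["s7"],f([(410,268),(566,172),(686,290),(600,446),(440,434)]))
# triangulate bar height s7/ins1
a=np.mean(f([(195,304),(222,290),(282,385),(257,406)]),0)
for t,b in(("ins1",np.mean(g(190,[(35,235),(62,217),(127,300),(101,320)]),0)),("ins2",np.mean(g(290,[(87,265),(115,253),(163,342),(139,356)]),0))):
    d1,d2=ray(P["s7"],[a])[0],ray(P[t],[b])[0]; o1,o2=np.array(P["s7"]["position"]),np.array(P[t]["position"])
    s=np.linalg.lstsq(np.c_[d1,-d2],o2-o1,rcond=None)[0]; print((o1+s[0]*d1).round(1),(o2+s[1]*d2).round(1))
```

```text
insert [[562.3, -82.4, 120.0], [573.3, -14.4, 120.0], [640.4, -24.8, 120.0], [630.2, -93.5, 120.0]] [601.5 -53.8 120. ]
edge y -0.15948883962006177
edge x -0.1625172071725413
s7 bar c [601.1 -53.1 160.5] ang 0.346 40.0
ins1 bar c [602.3 -50.3 160.5] ang 0.412 40.3
ins2 bar c [601.1 -53.9 160.5] ang 0.312 41.3
balls r [53.  53.1 53.2 50.9 51.4] wheel angle mod 1.257: 0.492 instr angles [4.25 3.01 1.77 0.5  5.5 ]
[601.4 -53.2 150.8] [601.4 -53.2 150.8]
[601.5 -53.2 149.7] [601.4 -53.2 149.7]
```

Run:
```python
from h import *
th=0.35+np.pi/2
move_to([601.3,-53.4,175],ori(th))
move_linear([601.3,-53.4,105],feed=100); s=state(); print(s["tcp_pos"].round(1),s["wrist_force"].round(1),s["time_s"])
p=read_camera("side")
T=lambda x:((x-[290,130])*4.5).round(0).tolist()
print(T(proj(p,[[601.3,-53.4,160.5],[601.3,-53.4,134.5],[601.3,-53.4,125.5]])))
cv2.imwrite("pics/g1s.png",cv2.resize(p["image"][130:250,290:440],None,fx=4.5,fy=4.5,interpolation=cv2.INTER_CUBIC))
p=read_camera("wrist");cv2.imwrite("pics/g1.png",p["image"])
```

```text
[601.9 -53.5 105.7] [-0.7  0.  -0.5] 32.8083
[[364.0, 292.0], [360.0, 326.0], [359.0, 337.0]]
```

View pics/g1s.png

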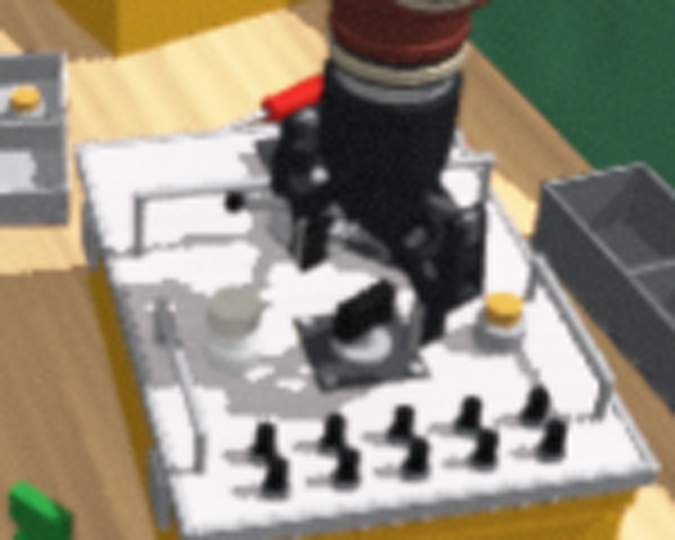

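View pics/g1.png

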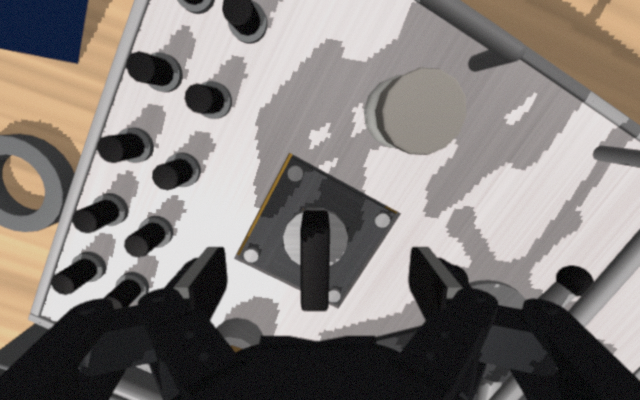

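Run:
```python
from h import *
grasp(); s=state(); print(s["finger_gap"],s["tcp_pos"].round(1),s["wrist_force"].round(1),s["torque"].round(2),s["time_s"])
p=read_camera("side")
cv2.imwrite("pics/g2s.png",cv2.resize(p["image"][130:250,290:440],None,fx=4.5,fy=4.5,interpolation=cv2.INTER_CUBIC))
p=read_camera("wrist");cv2.imwrite("pics/g2.png",p["image"])
```

```text
0.13528358631431792 [601.8 -54.3 105.5] [ 0.3 -3.8  1. ] [-0.75 -0.16 -0.02] 33.5667
```

View pics/g2s.png

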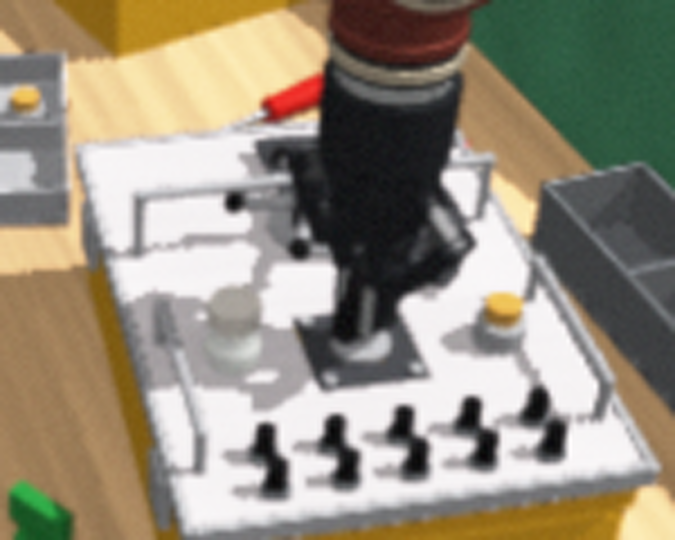

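View pics/g2.png

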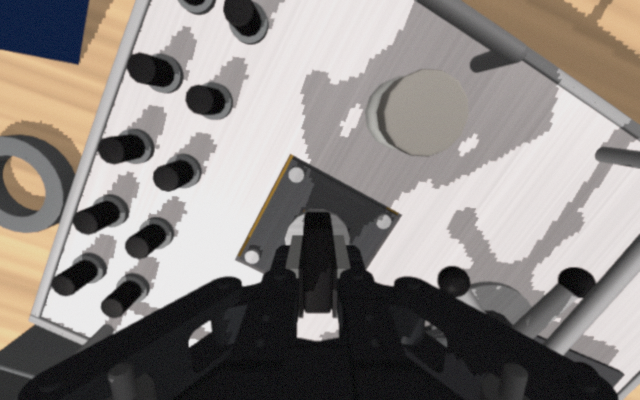

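Run:
```python
from h import *
c=[601.5,-53.9]; th0=0.35+np.pi/2
z=105.0; th=th0
for tgt,dz in ((th0-.7,2.3),(th0+.1,2.8)):
    z+=dz; move_linear([*c,z],ori(tgt),feed=dz/(abs(tgt-th)/1.4)); th=tgt
    s=state(); print(round(tgt,2),s["tcp_pos"].round(1),round(theta(),2),s["wrist_force"].round(1),s["torque"].round(2),s["finger_gap"].round(3),s["time_s"])
p=read_camera("side")
cv2.imwrite("pics/g3s.png",cv2.resize(p["image"][130:250,290:440],None,fx=4.5,fy=4.5,interpolation=cv2.INTER_CUBIC))
```

```text
Traceback (most recent call last):
AttributeError: 'float' object has no attribute 'round'
```

Run:
```python
from h import *
c=[601.5,-53.9]; th0=0.35+np.pi/2
def rep(n):
    s=state(); print(n,s["tcp_pos"].round(1),round(theta(),2),s["wrist_force"].round(1),s["torque"].round(2),round(s["finger_gap"],3),s["time_s"])
rep("after1")
z=107.3; th=th0-.7
for tgt,dz in ((th0+.1,2.8),):
    z+=dz; move_linear([*c,z],ori(tgt),feed=dz/(abs(tgt-th)/1.4)); th=tgt
    rep(round(tgt,2))
p=read_camera("side")
cv2.imwrite("pics/g3s.png",cv2.resize(p["image"][130:250,290:440],None,fx=4.5,fy=4.5,interpolation=cv2.INTER_CUBIC))
```

```text
after1 [601.2 -54.3 105.8] 1.22 [ 2.8 -5.  -4.8] [-0.97 -0.69  0.29] 0.139 34.5167
2.02 [601.  -53.7 107.4] 2.02 [ 5.9 -3.8 -8.5] [-0.66 -1.05 -0.36] 0.139 35.4667
```

View pics/g3s.png

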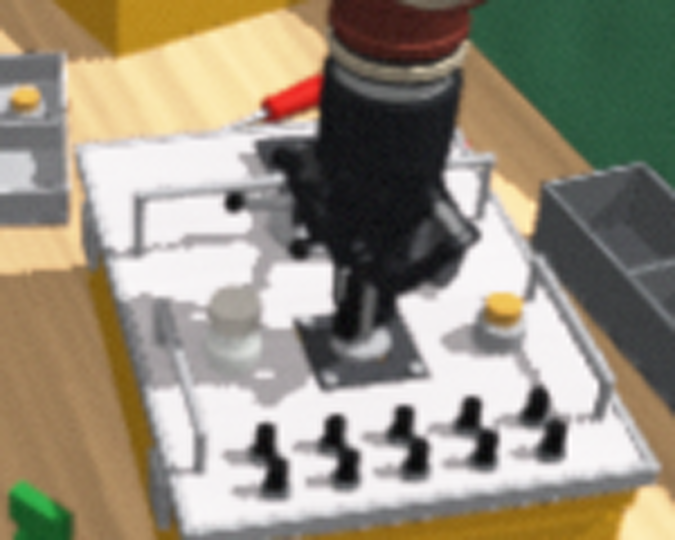

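Run:
```python
from h import *
c=[601.5,-53.9]; th0=0.35+np.pi/2
def rep(n):
    s=state(); print(n,s["tcp_pos"].round(1),round(theta(),2),s["wrist_force"].round(1),s["torque"].round(2),round(s["finger_gap"],3),s["time_s"]); return s
z=110.1; th=th0+.1
for tgt in (th0-.7,th0+.7,th0-.7):
    dz=3.2*abs(tgt-th)
    z+=dz; move_linear([*c,z],ori(tgt),feed=dz/(abs(tgt-th)/1.5)); th=tgt
    s=rep((round(tgt,2),round(z,1)))
    if s["wrist_force"][2]<-17: print("STOP"); break
print(z,th)
p=read_camera("side")
cv2.imwrite("pics/g4s.png",cv2.resize(p["image"][130:250,290:440],None,fx=4.5,fy=4.5,interpolation=cv2.INTER_CUBIC))
```

```text
(1.22, 112.7) [600.8 -54.3 109.4] 1.22 [ 5.7 -5.4 -9.9] [-1.08 -1.11  0.34] 0.137 36.4667
(2.62, 117.1) [600.7 -53.7 113.7] 2.62 [  5.9  -5.  -11.3] [-0.78 -1.07 -0.25] 0.138 38.0167
(1.22, 121.6) [600.8 -54.2 118.4] 1.22 [  4.7  -4.9 -11.4] [-1.04 -1.14  0.14] 0.142 39.5667
121.62 1.2207963267948967
```

View pics/g4s.png

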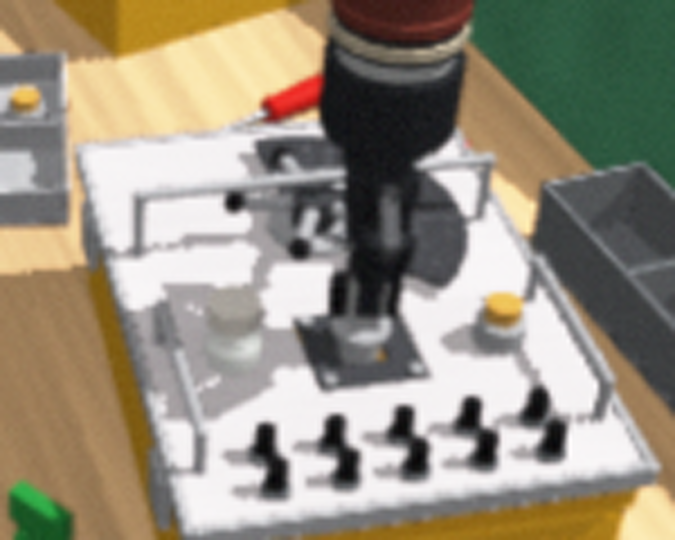

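The plug is rising under about 11 N while the insert stays seated. I'll keep twisting and lifting the same way.

Run:
```python
from h import *
c=[601.5,-53.9]; th0=0.35+np.pi/2
def rep(n):
    s=state(); print(n,s["tcp_pos"].round(1),round(theta(),2),s["wrist_force"].round(1),s["torque"].round(2),round(s["finger_gap"],3),s["time_s"]); return s
z=121.62; th=th0-.7
for tgt in (th0+.7,th0-.4):
    dz=3.4*abs(tgt-th)
    z+=dz; move_linear([*c,z],ori(tgt),feed=dz/(abs(tgt-th)/1.6)); th=tgt
    s=rep((round(tgt,2),round(z,1)))
    if s["wrist_force"][2]<-17: print("STOP"); break
if s["wrist_force"][2]>-4:
    move_linear([*c,150],feed=40); rep("up")
p=read_camera("side")
cv2.imwrite("pics/g5s.png",cv2.resize(p["image"][130:250,290:440],None,fx=4.5,fy=4.5,interpolation=cv2.INTER_CUBIC))
```

```text
(2.62, 126.4) [601.1 -53.4 125.9] 2.62 [ 0.7 -0.1 -2.3] [ 0.02 -0.02 -0.04] 0.139 41.1667
(1.52, 130.1) [601.5 -53.8 130.2] 1.52 [-0.1  0.4 -1.2] [-0.04 -0.01 -0.01] 0.135 42.4167
up [601.5 -53.9 150.1] 1.52 [-0.3  0.7 -2.7] [ 0.04  0.01 -0.04] 0.137 43.0667
```

View pics/g5s.png

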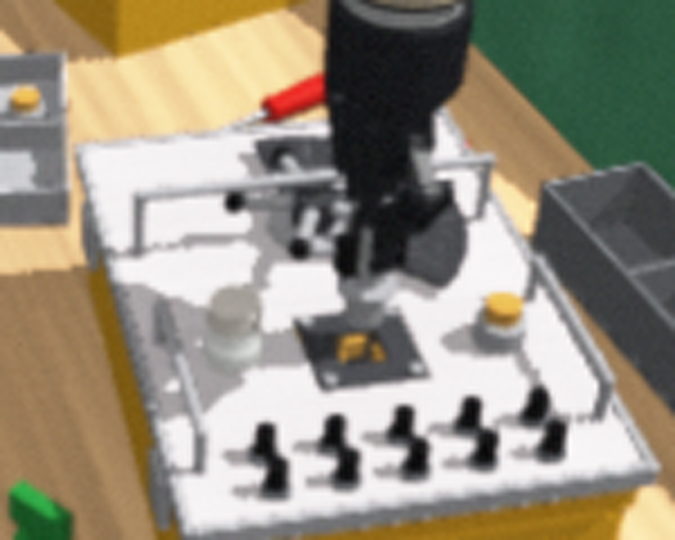

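Run:
```python
from h import *
def rep(n):
    s=state(); print(n,s["tcp_pos"].round(1),round(theta(),2),s["wrist_force"].round(1),round(s["finger_gap"],3),s["time_s"]); return s
B=[473.8,335.3]
move_linear([601.5,-53.9,215],feed=150)
print(inverse_kinematics([*B,12],ori(1.3)))
move_to([*B,120],ori(1.3)); rep("above")
move_linear([*B,50],feed=100); rep("50")
p=read_camera("side"); 
print(proj(p,[[*B,42],[*B,5]]))
cv2.imwrite("pics/p1s.png",cv2.resize(p["image"][90:210,230:380],None,fx=4.5,fy=4.5,interpolation=cv2.INTER_CUBIC))
p=read_camera("wrist");cv2.imwrite("pics/p1.png",p["image"])
```

```text
[ 0.48767902  0.1361172   1.85483407  0.          1.15064138 -0.81232098]
above [474.5 334.7 120.2] 1.3 [-0.4 -0.3 -1.5] 0.137 45.25
50 [474.4 335.6  50.7] 1.3 [ 0.5  0.  -1.8] 0.139 46.1
[[286.7228098  161.83845001]
 [287.21769619 170.41206272]]
```

View pics/p1s.png

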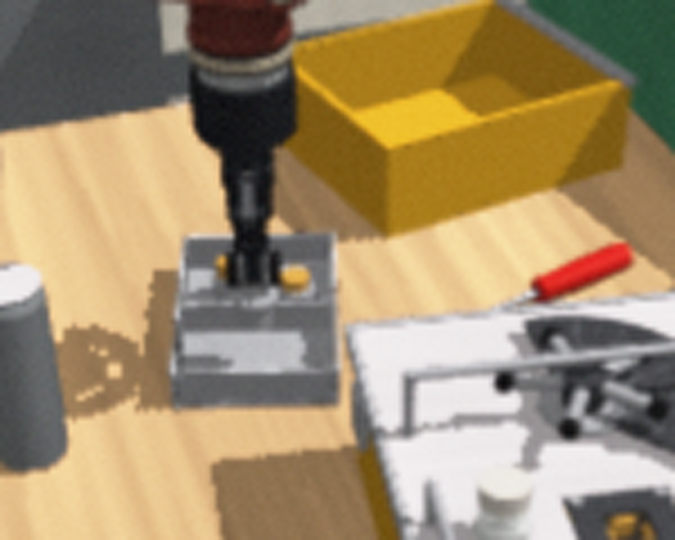

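View pics/p1.png

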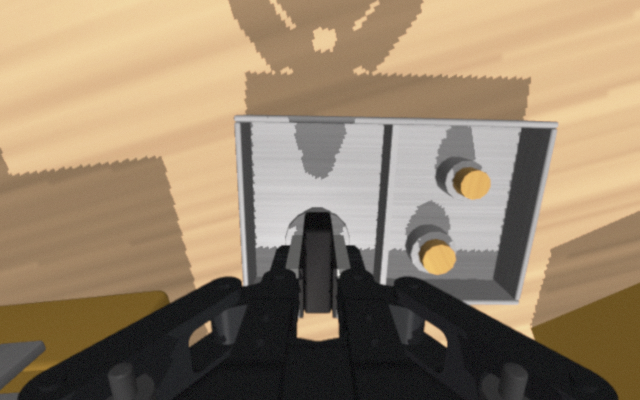

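The plug is over the middle of the empty bay, with its bottom about 37 mm above the floor. I'll lower it slowly until it touches.

Run:
```python
from h import *
def rep(n):
    s=state(); print(n,s["tcp_pos"].round(1),s["wrist_force"].round(1),round(s["finger_gap"],3),s["time_s"]); return s
B=[473.8,335.3]
f0=state()["wrist_force"][2]
move_linear([*B,20],feed=60); rep("20")
for z in np.arange(17.5,2,-1.5):
    move_linear([*B,z],feed=20); s=rep(round(z,1))
    if s["wrist_force"][2]-f0>3.5: break
p=read_camera("side")
cv2.imwrite("pics/p2s.png",cv2.resize(p["image"][90:210,230:380],None,fx=4.5,fy=4.5,interpolation=cv2.INTER_CUBIC))
```

```text
20 [473.7 335.3  19.7] [ 0.8 -0.  -0.9] 0.139 46.85
17.5 [473.9 335.4  17.7] [ 0.5 -0.4 -2.2] 0.136 47.125
16.0 [473.7 335.3  15.9] [ 0.6  0.6 -1.9] 0.141 47.375
14.5 [473.7 335.2  14.3] [ 0.5  0.4 -1.3] 0.136 47.625
13.0 [473.7 335.2  12.8] [-0.2  1.3 -1.7] 0.141 47.875
11.5 [474.1 335.5  11.9] [-0.5  0.1  0.9] 0.136 48.125
10.0 [474.3 335.6  11.9] [-3.8 -1.8  9. ] 0.138 48.375
```

View pics/p2s.png

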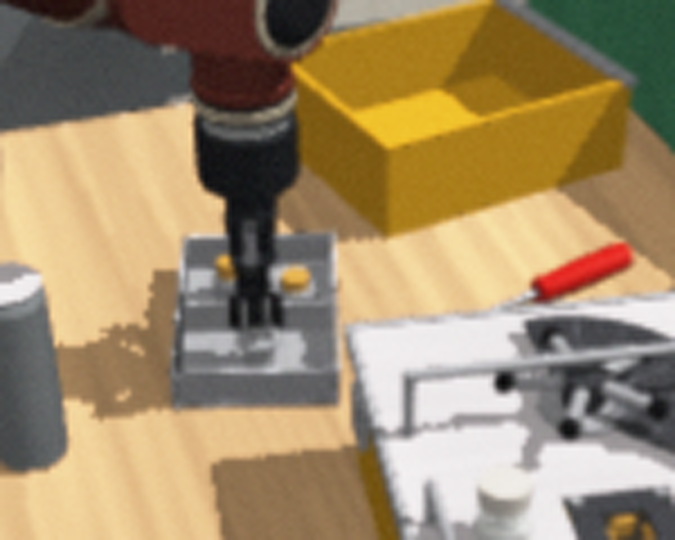

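Run:
```python
from h import *
B=[474,335.4]
move_linear([*B,11.8],feed=20); print(state()["wrist_force"].round(1))
release(); s=state(); print(s["finger_gap"],s["wrist_force"].round(1),s["time_s"])
move_linear([*B,110],feed=120)
move_linear([*B,190],feed=200)
p=read_camera("wrist");cv2.imwrite("pics/e1.png",p["image"])
print([([round(v) for v in d["at"]],round(d["p"],2)) for d in spot_point(p,"plug")[:3]])
p=read_camera("side");cv2.imwrite("pics/e1s.png",cv2.resize(p["image"][90:250,230:430],None,fx=4,fy=4,interpolation=cv2.INTER_CUBIC))
p=read_camera("top")
print([([round(v) for v in d["at"]],round(d["p"],2)) for d in spot_point(p,"plug")[:4]])
s=state(); print(s["tcp_pos"],s["wrist_force"].round(1),s["time_s"])
```

```text
[-0.2  0.1  1.2]
0.9983298222566898 [-0.1  0.6 -0.1] 49.3833
[([471, 333, 2], 0.58)]
[([394, -63, -1], 0.73), ([352, -134, 0], 0.66), ([474, 338, 9], 0.44)]
[473.05853785 334.89932717 187.84619461] [-0.6 -0.5  0.3] 51.15
```

View pics/e1.png

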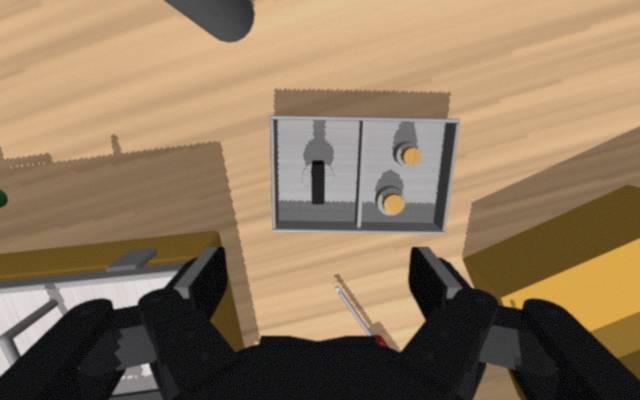

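View pics/e1s.png

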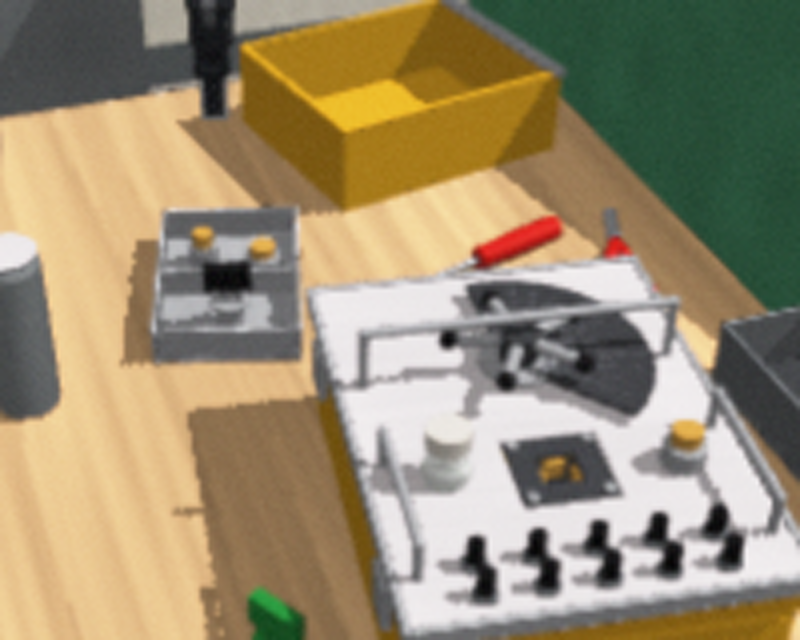

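The last views show the plug standing upright in the empty bay, the wheel open, the insert flush and the bystanders in place. I'm handing the job in.

```bash
python3 -c "
from bench import *
print(finish_job())"
```

```text
the job is handed in; nothing more can be done
None
```

The plug is standing upright and released in the tray's empty bay, and I handed the job in at about 51 s of the 72 s allowed. No verdict was reported.

- **Wheel:** I pushed it anticlockwise in three strokes on the +y side of the grab bar, up to its stop. The side force rose to about 11 N there, and the camera put it at about 3.0 rad. It was still open in the last picture.
- **Plug:** I twisted it to and fro by 0.7 to 1.4 rad while rising about 3 mm per radian. The pull read after each swing was 11.4 N at most, below the 23 N at which the insert starts to lift. The insert looked seated throughout.
- **Placing:** I lowered the plug until it touched the floor, let go and backed off. The networks put it at about (471–474, 333–338) mm, and I measured the bay centre at (474, 335) mm. The wrist force was about zero at the end, and the bystanders in the last pictures (both tray adapters, adapter_c, the fuse jar and the spray can) looked undisturbed.

**What disagreed:**
- **Fingertips:** they ended about 32 mm behind the stated TCP, in both camera views and in practice. My first sweep therefore passed over the spokes without touching them, and I corrected the height after that.
- **Grip bar height:** triangulating it from two wrist views gave about 150 mm, against the expected 160 mm. The side view agreed with 160 mm, so I used that.

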